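Pin the bracket and hold its hidden bolt head

TASK

Take the orange-headed locating pin from its grey stand, push it fully home in the hole of the steel block on the foot of the blue bracket, and let go of it. Then reach down from above into the gap behind the bracket's front plate, take the hidden square bolt head by its flats, well down between the finger pads, and turn it until the red pointer on the nut side stands straight up at the white mark. Finish while still gripping the head there so that the bolt cannot turn back (a spring pulls it), with the pin left in and the timer, the cup and the jar left where they stand.

Things in the scene. Friction and masses are not known exactly. Their poses are not given: they have to be found in the camera images.
- bracket: Blue bracket, fixed; base plate x -99..43, y +-45, z 0..12 mm. Origin on the worktop under the bolt head's centre; x leads away from the robot, z up. Front plate x -26..-18 mm, 52 mm wide, top z 122; rear plate x 26..32, 52 wide, top z 116; gap open above and at the sides. Nut and bolt end reach forward to x -46. Steel block 36 x 40 mm with the pin's hole at x -75, top z 38.
- index_hole (a point): Centre of the mouth of the vertical hole in the steel block, at (-75, 0, 38) mm in the bracket's frame. 12 mm wide, chamfered, 26 mm deep (its floor is 12 mm above the worktop; a pin that is fully home has its foot there).
- bolt_head (a point): Centre of the square bolt head in the gap, at (0, 0, 100) mm in the bracket's frame. The head is 16 x 16 mm across flats and 16 mm long along x (x = -8 to +8 mm); between it and the front plate is a round collar 15 mm thick. This point's y axis turns with the bolt and is square to the two flats to grip: bolt_c5 (+y) and bolt_c6 (-y).
- bolt (a joint): Turn of bolt, head, nut and red pointer together (rad), right-handed about the bracket's +x. 0: pointer straight up, gripping flats vertical; positive: pointer leans right seen from the robot. A spring (0.25 N m/rad) and slight friction keep it at 0.30 to 0.38 when free; 0.1 N m holds it at 0. Jaws closed upright on the turned head jam: tilt them by the same angle, grip, turn back.
- pin: Locating pin, 50 g, 100 mm tall, upright in its stand: steel shank 10 mm thick with a tapered foot, below an orange head 18 mm thick from 60 to 100 mm above the foot. Origin at the centre of the foot, z up along the pin.
- pin_tip (a point): The same point: centre of the pin's foot.
- pin_grip (a point): Centre of the pin's orange head, 80 mm above its foot.
- pin_stand: Grey fixed block 60 x 60 x 30 mm that holds the pin in a 12 mm hole, 24 mm deep (floor 6 mm over the worktop). Origin under its centre.
- lab_timer: Bystander: white timer 33 x 64 x 62 mm, loose. Origin under its centre.
- specimen_cup: Bystander: cup with orange lid, 64 mm across, 68 mm tall, loose. Origin under its centre.
- coplin_jar: Bystander: jar with green lid and violet content, 56 mm across, 104 mm tall, loose. Origin under its centre.
Things that resemble listed ones, but are neither listed nor needed, are in the scene too. Leave any yellow look-alike of the pin alone.

How it is judged (in metres and radians):
On the way, in this order (a step that is already met when the one before it is completed fails the run):
1. the pin stands fully home in the bracket's hole, let go (horizontal distance between pin_tip and index_hole below 0.004 m and z of pin_tip in the frame of bracket below 0.017 m and angle between pin's own z axis and vertical below 0.12 rad and contact force between the fingers and pin below 0.2 N), for 0.2 s.
2. the bolt head is gripped by its two flats and the pointer is upright (value of joint bolt between -0.1 and 0.1 rad and contact force between the fingers and bolt_c5 above 2 N and contact force between the fingers and bolt_c6 above 2 N and distance between the grasp point and bolt_head below 0.026 m), for 0.3 s.
At the end, for the whole second after the job is handed in: Pin foot within 4 mm of the hole's axis and 5 mm of its floor, tilted under 0.12 rad, not touched. Bolt still, within 0.1 rad of pointer upright, both flats pressed by the fingers with over 2 N, TCP within 26 mm of the head's centre (all of step 1 and all of step 2 and velocity of joint bolt between -0.1 and 0.1 rad/s); the arm keeps its last pose, push and grip.
It fails at once if the timer was pushed away or tipped (distance of lab_timer from where it was at the start of the episode above 0.025 m or angle between lab_timer's own z axis and vertical above 0.4 rad).
It fails at once if the cup was pushed away or tipped (distance of specimen_cup from where it was at the start of the episode above 0.025 m or angle between specimen_cup's own z axis and vertical above 0.4 rad).
It fails at once if the jar was pushed away or tipped (distance of coplin_jar from where it was at the start of the episode above 0.025 m or angle between coplin_jar's own z axis and vertical above 0.4 rad).
It also fails if it takes over 51 s, if anything falls off the work surface, if the arm or the gripper's body presses on something with over 40 N, if the wrist force passes 120 N, or if a joint passes its speed limit or range.

ROBOT

A 7-joint arm with a two-finger parallel gripper is mounted at the origin on a cart in front of the work surface, level with it; the furniture and walls round the work are solid. World frame = base frame: x ahead of the robot, y to its left, z up, the work surface at z = 0. Lengths are in m, angles in degrees, forces in N, time in s.
With the tool pointing down it reaches from about 0.4 to 0.875 m from the base axis. Payload 6.5 kg.
Tool frame: the origin (TCP) lies between the finger pads, 19 mm behind the fingertips; this is the grasp point; x points along the fingers, y is the direction in which the jaws open and shut, and the axes are right-handed (so a half turn about x gives the same grasp; the last joint's range is limited). The gripper opens to 88 mm and grips with 3 to 60 N. Pads are 18 mm wide; open, the fingers measure 123 mm over their backs; the gripper's body (75 mm by 187 mm) begins 45 mm behind the grasp point.
Start: joints at [-77.303, 30.733, -0.252, 88.115, 0.149, 61.152, -4.079], TCP at [0.184, 0.623, 0.257] pointing down, gripper open.
Joint ranges: [-154.64, 154.64], [-21.42, 123.67], [-72.66, 72.17], [13.99, 137.28], [-74.86, 254.86], [10.95, 109.41], [-158.01, 158.01]. Speed limits (degrees/s): [136.94, 136.94, 180, 180, 180, 180, 180].

INTERFACE

Orientations are given as [roll, pitch, yaw] about the fixed x, y, z axes, in that order (R = Rz(yaw) Ry(pitch) Rx(roll)).
In Python, from plant import read_state, grab_frame, camera_model, job_done gives the robot as it stands. The module is installed in compiled form; this text tells all that it offers.
- The arm moves only by the tool send_rows, never from a script. Its argument "increments" is a list of rows, each a list of 7 numbers: the opening, from -1 (shut) to 1 (fully open), then the shift along the tool's x, y, z in cm, then the turn, a rotation vector about the tool's x, y, z in degrees. In form: [[fingers, dx, dy, dz, rx, ry, rz], ...]. A call has 1 to 5 rows; each row is the pose to reach, as a shift and turn from the pose commanded when the call began, along the tool's axes at that moment; what a row does not reach only later rows make up. A row lasts 1/12 s, in which the tool goes at most 41.7 mm and 7.16 degrees, less where a joint would pass 70% of its speed; a pose out of reach is approached as far as the arm can. A call with a gripper value outside its range is refused whole. The fingers move at their own pace and stop on an object; "force" is the grip in N (left out, the last holds). Time passes only in rows, so rows that repeat a pose let the fingers close. It gives the time, the measured TCP pose, the force and the opening at its end, in the units of the state.
- read_state(): the state, without advancing time (a new reading comes with each control period).
- grab_frame(name): name is "side" or "top"; returns (picture, depth): 400x640x3 uint8, blue, green, red; 400x640 float32, m along the optical axis (not along the pixel's ray), 0 where there is no reading.
- camera_model(name): a dict with "intrinsics" (3x3 intrinsics, pixels), "distortion" ([k1, k2, p1, p2, k3] as OpenCV has them; the pictures are not rectified), "cam_to_world" (4x4, takes a point from camera to world coordinates). Camera axes: x right, y down, z forward; pixel columns grow to the right and rows downward; lengths in m; the calibration is good to about 2 mm. A picture is of the moment at which its call begins. camera_model takes no time and is no camera call.
- job_done(): hands the job in, once; it reports no verdict.
The state is a dict: "t": time; "q": joint angles; "dq": joint speeds; "effort": joint torques, N m; "eef_pos": TCP position; "ee_rot": TCP orientation; "contact_force": force on the tool from outside, world axes, zero at the start; "moment": the same for the moment, N m; "grip_width": opening from 0.0 (shut) to 1.0 (fully open).
Only numpy, scipy, OpenCV 4.12 (cv2) and the standard library are available. Lean on these libraries where they do the work, as an engineer would, in place of code of your own. Each camera call takes 0.05 s, during which the arm holds its last target. There are 200 camera calls.

## Working session

There is one attempt and no reset: what is moved stays moved. The work goes in short steps, Python scripts to look and compute and a tool call to move; the robot and the scene stay as the last step left them, time stands still between calls to the robot, and variables do not carry over. Pictures are saved under pics/ and viewed, about 8 in all and at most 12, crops included, and the job is handed in when it is done.

Besides the shell and the picture viewer there is one more tool, called by a JSON object that holds its "name" and its "arguments", one argument or row to a line. send_rows: Moves the arm, as the interface text tells. Its arguments: {"type":"object","properties":{"increments":{"type":"array","items":{"type":"array","items":{"type":"number"}}},"force":{"type":"number"}},"required":["increments"]}

```bash
mkdir -p pics; python3 - <<'E'
from plant import *
import cv2,numpy as np
print(read_state())
for n in("side","top"):
    im,d=grab_frame(n); cv2.imwrite(f"pics/{n}0.png",im); np.save(f"pics/{n}0.npy",d)
    m=camera_model(n); print(n,m)
E
```

```text
{'t': 0.0, 'q': array([-77.30396387,  30.77763355,  -0.25500555,  88.17043005,
         0.14768674,  61.15247467,  -4.07923819]), 'dq': array([ 0.00125132,  0.0178193 ,  0.03194416, -0.14434014, -0.01811899,
       -0.05147388, -0.091672  ]), 'effort': array([ 2.13052631e-04, -5.70977318e+01,  9.90847461e-01, -2.51609910e+01,
       -5.62525028e-02,  1.74800120e-02,  1.35812916e-04]), 'eef_pos': array([0.18432528, 0.62270349, 0.25653922]), 'ee_rot': array([ -86.63714526,   89.89978556, -103.1218454 ]), 'contact_force': array([ 0.45424548, -0.52349535, -0.11391667]), 'moment': array([-0.004388  ,  0.06507204, -0.00638614]), 'grip_width': 0.9985375789562593}
side {'intrinsics': array([[513.18914167,   0.        , 313.53761369],
       [  0.        , 513.18914167, 212.24497457],
       [  0.        ,   0.        ,   1.        ]]), 'distortion': array([-0.04748901,  0.        ,  0.        ,  0.        ,  0.        ]), 'cam_to_world': array([[-0.99965105, -0.01858639, -0.01877004,  0.5584393 ],
       [ 0.006423  ,  0.51821901, -0.85522383,  0.89912679],
       [ 0.02562252, -0.85504597, -0.5179188 ,  0.66373606],
       [ 0.        ,  0.        ,  0.        ,  1.        ]])}
top {'intrinsics': array([[367.55015946,   0.        , 317.58790331],
       [  0.        , 367.55015946, 201.57806596],
       [  0.        ,   0.        ,   1.        ]]), 'distortion': array([0.023389, 0.      , 0.      , 0.      , 0.      ]), 'cam_to_world': array([[-1.23810009e-02, -9.80978912e-01,  1.93719085e-01,
         3.44945445e-01],
       [-9.99919142e-01,  1.27086080e-02,  4.48467114e-04,
        -2.27767297e-02],
       [-2.90183670e-03, -1.93697869e-01, -9.81056938e-01,
         9.19933198e-01],
       [ 0.00000000e+00,  0.00000000e+00,  0.00000000e+00,
         1.00000000e+00]])}
```

View pics/side0.png

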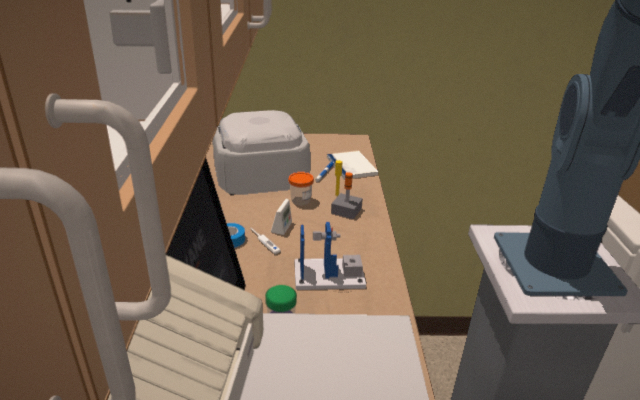

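View pics/top0.png

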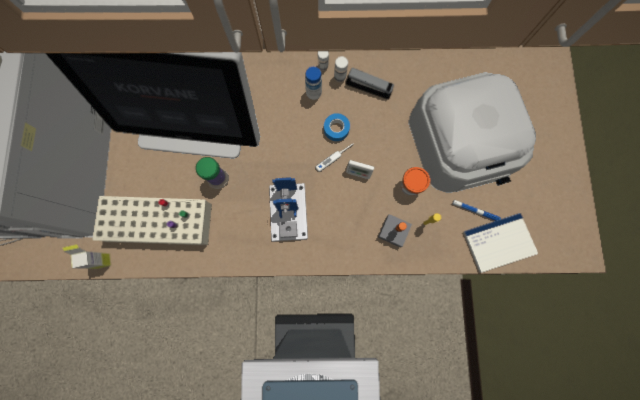

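The side view shows the stand and pin at about (348,185) with the yellow look-alike at (339,178). The bracket is at (330,260), the jar lid at (281,297), the cup at (301,185) and the timer at (283,217). In the top view the pin head is at (402,227), the bracket at (288,210), the cup at (416,181), the timer at (360,170) and the jar at (208,168).

```bash
cat > h.py <<'E'
from plant import *
import cv2,numpy as np
from scipy.spatial.transform import Rotation as R
def ray(n,uv):
    m=camera_model(n); p=cv2.undistortPoints(np.array([[uv]],float),m["intrinsics"],m["distortion"])[0,0]
    T=m["cam_to_world"]; return T[:3,3],T[:3,:3]@np.array([p[0],p[1],1])
def plane(n,uv,z):
    o,d=ray(n,uv); return o+d*(z-o[2])/d[2]
def tri(a,b):
    (o,d),(p,e)=ray("side",a),ray("top",b)
    s=np.linalg.lstsq(np.c_[d,-e],p-o,rcond=None)[0]
    A,B=o+s[0]*d,p+s[1]*e; return (A+B)/2,np.linalg.norm(A-B)
def proj(n,P):
    m=camera_model(n); T=np.linalg.inv(m["cam_to_world"])
    return cv2.projectPoints(np.atleast_2d(P).astype(float),cv2.Rodrigues(T[:3,:3])[0],T[:3,3],m["intrinsics"],m["distortion"])[0][:,0]
def pts(n,d,box=None):
    "world point per pixel from depth"
    m=camera_model(n); v,u=np.mgrid[0:400,0:640]
    p=cv2.undistortPoints(np.stack([u,v],-1).reshape(-1,1,2).astype(float),m["intrinsics"],m["distortion"])[:,0]
    c=np.c_[p,np.ones(len(p))]*d.reshape(-1,1); T=m["cam_to_world"]
    return (c@T[:3,:3].T+T[:3,3]).reshape(400,640,3)
E
python3 - <<'E'
from h import *
S=cv2.imread("pics/side0.png");T=cv2.imread("pics/top0.png")
def blobs(im,lo,hi):
    m=cv2.inRange(cv2.cvtColor(im,cv2.COLOR_BGR2HSV),lo,hi)
    n,l,s,c=cv2.connectedComponentsWithStats(m); return [(s[i].tolist(),c[i].round(1).tolist()) for i in range(1,n) if s[i][4]>15]
for nm,im in(("side",S),("top",T)):
    print(nm,"orange",blobs(im,(3,210,120),(13,255,255)),"\n blue",[b for b in blobs(im,(105,150,40),(125,255,255))],"\n white",[b for b in blobs(im,(0,0,170),(179,40,255)) if b[0][4]<2000])
a=cv2.resize(S[180:300,250:400],None,fx=5,fy=5,interpolation=cv2.INTER_CUBIC)
b=cv2.resize(T[165:255,255:420],None,fx=4.8,fy=4.8,interpolation=cv2.INTER_CUBIC)
cv2.imwrite("pics/sc.png",a);cv2.imwrite("pics/tc.png",b)
W=pts("top",np.load("pics/top0.npy")); 
for uv in[(402,226),(392,231),(288,229),(285,212),(286,183),(276,232),(208,168),(416,181)]: print(uv,W[uv[1],uv[0]].round(3))
E
```

```text
side orange [([289, 173, 24, 13, 240], [300.3, 178.7]), ([346, 173, 6, 4, 16], [348.4, 174.5]), ([346, 179, 5, 6, 25], [347.8, 181.6])] 
 blue [([325, 223, 13, 55, 331], [329.4, 256.6]), ([300, 226, 4, 50, 73], [301.7, 250.7])] 
 white [([152, 0, 10, 5, 17], [156.6, 2.1]), ([221, 4, 12, 20, 137], [225.3, 11.8]), ([140, 83, 39, 47, 335], [158.5, 105.9]), ([107, 125, 21, 45, 483], [116.9, 146.4]), ([215, 130, 37, 25, 141], [224.1, 145.2]), ([291, 133, 17, 17, 65], [301.5, 142.8]), ([332, 151, 46, 24, 579], [354.9, 162.4]), ([14, 170, 14, 9, 41], [20.7, 174.4]), ([32, 172, 10, 11, 41], [36.6, 177.0]), ([610, 197, 30, 48, 841], [626.5, 220.0]), ([278, 199, 10, 13, 48], [282.7, 205.3]), ([607, 228, 28, 28, 96], [620.2, 242.2]), ([258, 234, 22, 18, 117], [267.7, 242.8]), ([598, 244, 22, 23, 207], [606.9, 256.4]), ([295, 259, 16, 27, 150], [298.7, 274.5]), ([304, 259, 33, 27, 349], [317.7, 270.2]), ([337, 259, 6, 15, 55], [339.8, 264.3]), ([343, 278, 23, 7, 116], [353.6, 281.6]), ([124, 303, 8, 8, 18], [127.7, 306.8]), ([225, 325, 26, 75, 208], [237.8, 361.0])]
top orange [] 
 blue [([306, 
[... 382 characters left out ...]
 12, 113], [341.2, 61.6]), ([138, 136, 101, 21, 1105], [188.5, 145.8]), ([316, 144, 36, 27, 147], [331.1, 158.3]), ([349, 160, 25, 10, 91], [361.3, 164.6]), ([291, 183, 17, 56, 515], [300.5, 211.8]), ([270, 189, 6, 9, 22], [271.5, 192.8]), ([270, 201, 6, 16, 55], [272.1, 208.1]), ([454, 200, 8, 5, 26], [457.7, 202.2]), ([478, 209, 6, 5, 19], [480.4, 210.9]), ([271, 222, 8, 19, 114], [274.5, 230.6]), ([72, 252, 16, 16, 195], [79.1, 259.3])]
(402, 226) [ 0.448 -0.209  0.106]
(392, 231) [ 0.446 -0.202  0.03 ]
(288, 229) [0.456 0.052 0.014]
(285, 212) [0.483 0.051 0.104]
(286, 183) [0.556 0.051 0.083]
(276, 232) [0.448 0.081 0.016]
(208, 168) [0.589 0.23  0.102]
(416, 181) [ 0.561 -0.258  0.066]
```

View pics/sc.png

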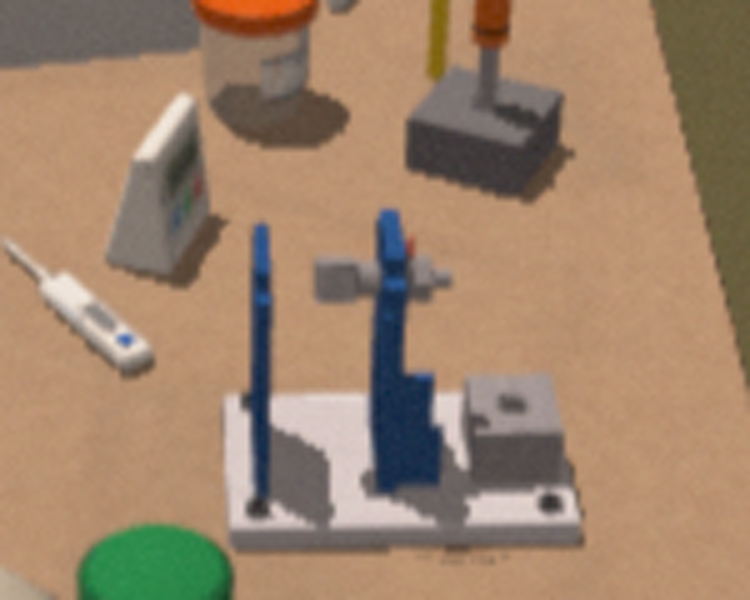

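View pics/tc.png

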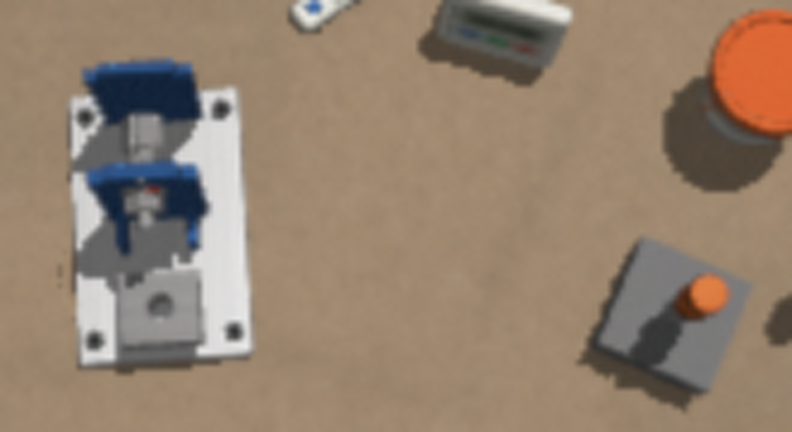

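The side crop shows the block's hole at full-image (352,260), the bolt head at (317,236) and the red tip behind the plate at (332,229). The top crop shows the hole at (288,228), the head in the gap at (285,192) and the orange pin head at (402,226).

```bash
python3 - <<'E'
from h import *
f=lambda x,y,s,o:((x+.5)/s-.5+o[0],(y+.5)/s-.5+o[1])
sc=lambda x,y:f(x,y,5,(250,180)); tc=lambda x,y:f(x,y,4.8,(255,165))
print("hole tri",tri(sc(513,404),tc(161,306)),"top@38",plane("top",tc(161,306),.038),"side@38",plane("side",sc(513,404),.038))
T=cv2.imread("pics/top0.png");S=cv2.imread("pics/side0.png")
for nm,im,box in(("top",T,(385,410,215,245)),("side",S,(340,360,165,200))):
    m=cv2.inRange(cv2.cvtColor(im,cv2.COLOR_BGR2HSV),(2,150,80),(15,255,255)); k=np.zeros_like(m); k[box[2]:box[3],box[0]:box[1]]=1
    v,u=np.nonzero(m*k); print(nm,u.min(),u.max(),v.min(),v.max(),u.mean(),v.mean(),len(u))
    if nm=="top": tu=(u.mean(),v.mean())
    else: su=(u.mean(),v.mean())
print("pin head tri",tri(su,tu))
print("pin top face @.106",plane("top",tc(710,289),.106))
c=[plane("top",tc(*p),.012) for p in((70,97),(237,88),(252,355),(80,366))]; print(np.round(c,4))
c=np.array(c)[:,:2]; print("base ctr",c.mean(0),"yaw from long", np.degrees(np.arctan2(*( (c[0]+c[1]-c[2]-c[3])[::-1]))),"short",np.degrees(np.arctan2(*((c[0]+c[3]-c[1]-c[2])[::-1])))-90, "len",np.linalg.norm(c[0]-c[3]),np.linalg.norm(c[0]-c[1]))
s=[plane("top",tc(*p),.03) for p in((643,238),(751,285),(706,390),(598,345))]; s=np.array(s)[:,:2]; print("stand",s.mean(0),np.degrees(np.arctan2(*((s[0]+s[1]-s[2]-s[3])[::-1]))),np.linalg.norm(s[0]-s[1]))
print("head tri",tri(sc(337,280),tc(146,132)))
# yaw from front plate top edge z .122, rear .116
for z,a,b in((.122,(90,172),(207,172)),(.116,(86,70),(196,66))):
    a,b=plane("top",tc(*a),z),plane("top",tc(*b),z); print("plate",(a+b)/2,np.linalg.norm(a-b),np.degrees(np.arctan2(*(a-b)[1::-1]))-90)
# yellow
for im,n in((T,"top"),(S,"side")):
    m=cv2.inRange(cv2.cvtColor(im,cv2.COLOR_BGR2HSV),(20,180,100),(32,255,255)); n_,l,st,ce=cv2.connectedComponentsWithStats(m);print([(st[i],ce[i]) for i in range(1,n_) if st[i][4]>15])
E
```

```text
hole tri (array([0.45598014, 0.0494223 , 0.03484374]), np.float64(0.0027878089442846883)) top@38 [0.45421132 0.04942192 0.038     ] side@38 [0.45782378 0.05322128 0.038     ]
top 397 405 223 230 401.4901960784314 226.23529411764707 51
side 345 351 173 189 348.03809523809525 180.56190476190477 105
pin head tri (array([ 0.45117143, -0.21389193,  0.08194184]), np.float64(0.0015577554950922197))
pin top face @.106 [ 0.4505265 -0.2107106  0.106    ]
[[0.5692 0.1001 0.012 ]
 [0.573  0.0117 0.012 ]
 [0.4315 0.0047 0.012 ]
 [0.427  0.093  0.012 ]]
base ctr [0.50018935 0.05235284] yaw from long 2.8266179514409178 short 2.6744041540025165 len 0.14238891857381858 0.08848905021383169
stand [ 0.44782903 -0.2096046 ] -25.563670279732655 0.0588624329138386
head tri (array([0.53113532, 0.05200264, 0.09653209]), np.float64(0.0009287060361737233))
plate [0.50599838 0.04851096 0.122     ] 0.053969654846147554 -0.7420241852943406
plate [0.55713996 0.05278571 0.116     ] 0.051720189412964114 1.41294568750655
[]
[(array([335, 161,   7,  34, 132], dtype=int32), array([337.77272727, 174.45454545]))]
```

```bash
python3 - <<'E'
from h import *
s=read_state(); M=R.from_euler('xyz',s["ee_rot"],degrees=True).as_matrix(); print(M.round(3))
W=pts("top",np.load("pics/top0.npy")); W2=pts("side",np.load("pics/side0.npy"))
A=np.r_[W.reshape(-1,3),W2.reshape(-1,3)]; A=A[np.isfinite(A).all(1)&(A[:,2]>-.1)]
for y in np.arange(-.4,.8,.1):
    print(round(y,1),[ (lambda B: round(float(B.max()),2) if len(B) else None)(A[(abs(A[:,0]-x)<.05)&(abs(A[:,1]-y)<.05)][:,2]) for x in np.arange(.2,.75,.1)])
ps=[(.2,.6),(.32,.52),(.42,.4),(.455,.2),(.455,0),(.449,-.21)]
o=(1/1.0)
# target orientation: x down, y along bracket y at yaw 2.7
for sgn in(1,-1):
    a=np.radians(2.7); y=sgn*np.array([-np.sin(a),np.cos(a),0]); x=np.array([0,0,-1.]); G=np.c_[x,y,np.cross(x,y)]
    print(sgn,R.from_matrix(M.T@G).as_rotvec(degrees=True))
for p in[(.449,-.21,.25),(.454,.05,.25),(.42,.3,.3)]: print(p,(M.T@(np.array(p)-s["eef_pos"])*100).round(1))
E
```

```text
[[-0.     0.284  0.959]
 [-0.002  0.959 -0.284]
 [-1.    -0.002  0.   ]]
-0.4 [None, 0.02, 0.02, 0.13, 0.55, 0.53]
-0.3 [None, 0.0, 0.01, 0.12, 0.59, 0.54]
-0.2 [-0.0, 0.0, 0.11, 0.11, 0.55, 0.55]
-0.1 [0.0, 0.01, 0.01, 0.01, 0.53, 0.54]
-0.0 [0.0, 0.92, 0.04, 0.12, 0.59, 0.55]
0.1 [0.0, 0.0, 0.04, 0.12, 0.59, 0.55]
0.2 [0.0, 0.0, 0.01, 0.06, 0.53, 0.54]
0.3 [None, 0.01, 0.06, 0.09, 0.56, 0.58]
0.4 [None, 0.0, 0.06, 0.06, 0.57, 0.59]
0.5 [None, 0.0, 0.3, 0.31, 0.54, 0.6]
0.6 [None, 0.0, 0.25, 0.31, 0.53, 0.54]
0.7 [None, 0.0, 0.11, None, 0.64, 0.64]
0.8 [None, None, 0.01, None, 0.61, 0.61]
1 [-1.91848012e+01 -9.61147392e-03  9.37221338e-02]
-1 [1.60815146e+02 1.32770309e-01 1.36159764e-02]
(0.449, -0.21, 0.25) [  0.8 -72.3  49. ]
(0.454, 0.05, 0.25) [  0.7 -47.3  42.1]
(0.42, 0.3, 0.3) [ -4.3 -24.3  31.8]
```

{"name": "send_rows", "arguments": {
  "increments": [
    [0, -5, -12, 9.4, -19.2, 0, 0],
    [0, -5, -12, 9.4, -19.2, 0, 0],
    [0, -5, -12, 9.4, -19.2, 0, 0],
    [0, -5, -12, 9.4, -19.2, 0, 0],
    [0, -5, -12, 9.4, -19.2, 0, 0]
  ]
}}

```text
t: 0.52
eef_pos: [0.2451, 0.4762, 0.3093]
ee_rot: [-20.2, 89.8, -17.9]
contact_force: [1.0, 0.6, 0.1]
grip_width: 0.646
```

{"name": "send_rows", "arguments": {
  "increments": [
    [0, 0, -18, 6.5, 0, 0, 0],
    [0, 0, -18, 6.5, 0, 0, 0],
    [0, 0, -18, 6.5, 0, 0, 0],
    [0, 0, -18, 6.5, 0, 0, 0],
    [0, 0, -18, 6.5, 0, 0, 0]
  ]
}}

```text
t: 0.93
eef_pos: [0.3152, 0.3009, 0.3071]
ee_rot: [-98.7, 89.9, -96.2]
contact_force: [-0.2, -0.7, 0.0]
grip_width: 0.503
```

{"name": "send_rows", "arguments": {
  "increments": [
    [0, 0, -17, 10, 0, 0, 0],
    [0, 0, -17, 10, 0, 0, 0],
    [0, 0, -17, 10, 0, 0, 0],
    [0, 0, -17, 10, 0, 0, 0],
    [0, 0, -17, 10, 0, 0, 0]
  ]
}}

```text
t: 1.35
eef_pos: [0.4233, 0.1367, 0.3074]
ee_rot: [-48.7, 90.0, -46.2]
contact_force: [0.1, 0.2, 0.0]
grip_width: 0.503
```

{"name": "send_rows", "arguments": {
  "increments": [
    [0, 0, -20, 2, 0, 0, 0],
    [0, 0, -20, 2, 0, 0, 0],
    [0, 0, -20, 2, 0, 0, 0],
    [0, 0, -20, 2, 0, 0, 0],
    [0, 0, -20, 2, 0, 0, 0]
  ]
}}

```text
t: 1.77
eef_pos: [0.4514, -0.0619, 0.3074]
ee_rot: [-65.6, 90.0, -63.0]
contact_force: [0.6, 1.2, 0.4]
grip_width: 0.497
```

{"name": "send_rows", "arguments": {
  "increments": [
    [0, 8, -14.9, -0.9, 0, 0, 0],
    [0, 8, -14.9, -0.9, 0, 0, 0],
    [0, 8, -14.9, -0.9, 0, 0, 0],
    [0, 8, -14.9, -0.9, 0, 0, 0],
    [0, 8, -14.9, -0.9, 0, 0, 0]
  ]
}}

```text
t: 2.18
eef_pos: [0.4466, -0.2145, 0.2246]
ee_rot: [-149.0, 89.7, -146.7]
contact_force: [-0.7, 0.8, -0.2]
grip_width: 0.499
```

```bash
python3 - <<'E'
from h import *
s=read_state(); print(s["eef_pos"], R.from_euler('xyz',s["ee_rot"],degrees=True).as_matrix().round(3))
im=[]
for n,b in(("side",(290,400,90,210)),("top",(350,450,170,260))):
    i,d=grab_frame(n); cv2.imwrite(f"pics/{n}1.png",i)
    im.append(cv2.resize(i[b[2]:b[3],b[0]:b[1]],(400,400*(b[3]-b[2])//(b[1]-b[0]))))
h=min(x.shape[0] for x in im); cv2.imwrite("pics/p1.png",np.hstack([x[-h:] for x in im]))
print(proj("side",s["eef_pos"]),proj("top",s["eef_pos"]),proj("side",[.4495,-.211,.106]))
E
```

```text
[ 0.4465951  -0.21451975  0.22458867] [[-0.005 -0.039  0.999]
 [-0.003  0.999  0.039]
 [-1.    -0.003 -0.005]]
[[354.02366166 125.74939117]] [[418.58363534 218.64819795]] [[349.71433231 172.39033711]]
```

View pics/p1.png

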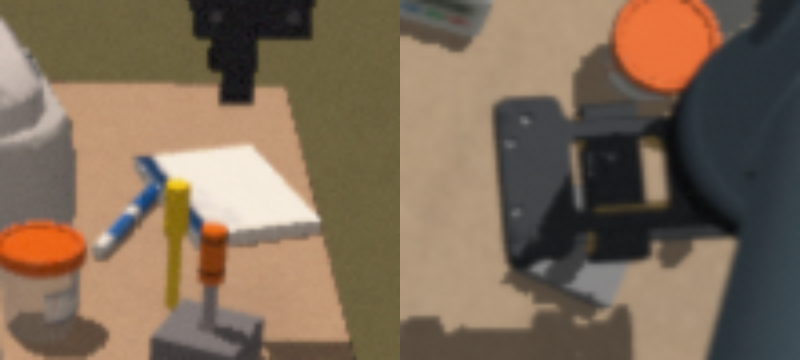

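The crop shows the fingers above the pin. In the side view the fingertips are at u≈354.5, against 354.0 predicted, and the pin is at u≈348.

{"name": "send_rows", "arguments": {
  "increments": [
    [0, 3, 0, 0.3, 0, 0, 0],
    [0, 3, 0, 0.3, 0, 0, 0],
    [0, 3, 0, 0.3, 0, 0, 0]
  ]
}}

```text
t: 2.53
eef_pos: [0.4523, -0.2062, 0.1972]
ee_rot: [146.1, 89.9, 148.9]
contact_force: [-0.3, -0.2, 0.5]
grip_width: 0.499
```

```bash
python3 - <<'E'
from h import *
for i in range(3):
    s=read_state(); print(s["t"],s["eef_pos"],s["dq"].round(1)); im,_=grab_frame("side")
# finger silhouette (dark) columns & pin columns
g=cv2.cvtColor(im,cv2.COLOR_BGR2HSV)
p=proj("side",s["eef_pos"]+[0,0,-.015])[0]; print("tip proj",p)
for v in range(int(p[1])-4,int(p[1])+6,2): print(v,g[v,340:368,2])
m=cv2.inRange(g,(2,150,60),(15,255,255))[165:200,335:362]; v,u=np.nonzero(m)
for k in range(v.min(),v.max()+1,2): print(k+165,u[v==k].min()+335,u[v==k].max()+335)
print(proj("side",[[.4515,-.211,.106],[.4515,-.211,.066],[.4515,-.211,.086]]))
cv2.imwrite("pics/side2.png",im)
E
```

```text
2.5333 [ 0.45231592 -0.20621836  0.19722877] [-0.1 -1.8  1.2 -1.3  0.5  0.4  0. ]
2.5833 [ 0.45284969 -0.20684736  0.19809829] [ 0.1 -1.1  0.9 -0.8  0.  -0.2  0.3]
2.6333 [ 0.45318081 -0.20727331  0.19857742] [ 0.2 -0.6  0.4 -0.3 -0.2 -0.4  0.3]
tip proj [350.29114168 143.355628  ]
139 [192 192 193 184  76  31  24  27  28  26  28  24  29  27  30  26  51 128
 188 195 193 195 196 198 192 195 197 195]
141 [194 193 191 185 138  73  65  40  28  30  34  30  24  23  22  23  64 150
 189 193 191 196 193 193 193 194 195 197]
143 [194 193 191 193 196 191 180  91  33  24  27  26  24  27  27  30  63 158
 192 193 192 195 194 196 193 192 195 197]
145 [194 192 194 193 191 193 187  87  35  25  31  25  26  23  30  30  81 187
 195 192 195 194 194 195 195 194 193 195]
147 [193 191 196 194 194 191 185  86  33  31  29  26  27  31  29  36  91 187
 192 196 194 194 195 190 192 190 194 192]
173 346 350
175 346 351
177 346 351
179 345 351
181 345 351
183 345 351
185 345 350
187 345 351
[[348.88897717 172.37334209]
 [347.89762182 186.9357994 ]
 [348.38957535 179.7138943 ]]
```

{"name": "send_rows", "arguments": {
  "increments": [
    [0, 4, -0.35, 0, 0, 0, 0],
    [0, 8, -0.35, 0, 0, 0, 0],
    [0, 11, -0.35, 0, 0, 0, 0],
    [0, 11.2, -0.35, 0, 0, 0, 0],
    [0, 11.2, -0.35, 0, 0, 0, 0]
  ]
}}

```text
t: 3.1
eef_pos: [0.4523, -0.2114, 0.0855]
ee_rot: [153.9, 89.9, 156.6]
contact_force: [0.2, 0.1, 0.7]
grip_width: 0.5
```

```bash
python3 - <<'E'
from h import *
for i in range(3):
    im,_=grab_frame("side"); s=read_state()
print(s["t"],s["eef_pos"],s["contact_force"])
cv2.imwrite("pics/side3.png",im); b=im[130:220,300:400]; cv2.imwrite("pics/s3.png",cv2.resize(b,None,fx=7,fy=6.6,interpolation=cv2.INTER_CUBIC))
E
```

```text
3.25 [ 0.45419707 -0.2123471   0.08768564] [0.01336603 0.00032114 0.010132  ]
```

View pics/s3.png

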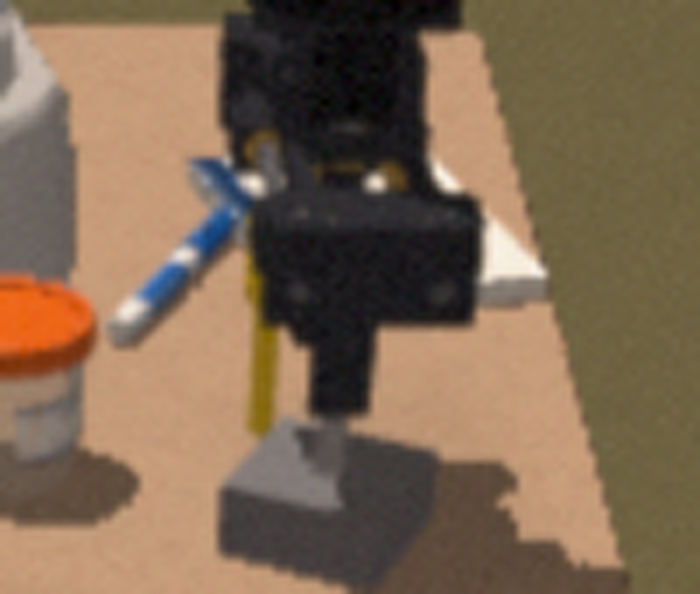

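The crop shows the finger in front of the pin, with the shank at crop x≈330 and the finger centre at ≈340, so the pin lies about 2 mm further in +x. I'll shift and close.

{"name": "send_rows", "arguments": {
  "increments": [
    [0, 0.1, 0.05, 0.2, 0, 0, 0],
    [0, 0.1, 0.05, 0.2, 0, 0, 0],
    [-1, 0.1, 0.05, 0.2, 0, 0, 0],
    [-1, 0.1, 0.05, 0.2, 0, 0, 0],
    [-1, 0.1, 0.05, 0.2, 0, 0, 0]
  ],
  "force": 20
}}

```text
t: 3.67
eef_pos: [0.4547, -0.2111, 0.0847]
ee_rot: [-12.3, 90.0, -9.6]
contact_force: [-0.7, 0.1, 0.1]
grip_width: 0.297
```

{"name": "send_rows", "arguments": {
  "increments": [
    [-1, 0, 0, 0, 0, 0, 0],
    [-1, 0, 0, 0, 0, 0, 0],
    [-1, 0, 0, 0, 0, 0, 0],
    [-1, 0, 0, 0, 0, 0, 0],
    [-1, 0, 0, 0, 0, 0, 0]
  ]
}}

```text
t: 4.08
eef_pos: [0.4546, -0.2112, 0.0845]
ee_rot: [-23.6, 90.0, -20.9]
contact_force: [0.4, -0.4, 2.1]
grip_width: 0.192
```

```bash
python3 - <<'E'
from h import *
s=read_state(); print(s["t"],s["eef_pos"],s["contact_force"],s["moment"],s["grip_width"]*88)
E
```

```text
4.0833 [ 0.45463695 -0.2111752   0.08447016] [ 0.35468072 -0.41131847  2.05782911] [0.03874688 0.04823425 0.02239252] 16.882751506712104
```

{"name": "send_rows", "arguments": {
  "increments": [
    [-1, -4, 0, 0, 0, 0, 0],
    [-1, -8, 0, 0, 0, 0, 0],
    [-1, -8, 4, 0.15, 0, 0, 0],
    [-1, -8, 8, 0.3, 0, 0, 0],
    [-1, -8, 12, 0.5, 0, 0, 0]
  ]
}}

```text
t: 4.5
eef_pos: [0.4539, -0.0901, 0.1651]
ee_rot: [-1.1, 89.9, 1.5]
contact_force: [1.4, 1.5, -0.9]
grip_width: 0.197
```

{"name": "send_rows", "arguments": {
  "increments": [
    [-1, 0, 4, 0.2, 0, 0, 0],
    [-1, 0, 8, 0.4, 0, 0, 0],
    [-1, 0, 12, 0.5, 0, 0, 0],
    [-1, 0, 14.1, 0.6, 0, 0, 0],
    [-1, 0, 14.1, 0.6, 0, 0, 0]
  ]
}}

```text
t: 4.92
eef_pos: [0.4529, 0.0556, 0.1642]
ee_rot: [99.9, 89.9, 103.0]
contact_force: [0.1, 0.1, -0.9]
grip_width: 0.199
```

```bash
python3 - <<'E'
from h import *
for i in range(4):
    im,_=grab_frame("side")
s=read_state(); print(s["t"],s["eef_pos"],s["contact_force"],s["grip_width"]*88,s["q"].round(0))
print(R.from_euler('xyz',s["ee_rot"],degrees=True).as_matrix().round(3))
t,_=grab_frame("top")
cv2.imwrite("pics/side4.png",im); cv2.imwrite("pics/top4.png",t)
b=im[180:300,290:410]; a=cv2.resize(b,None,fx=5,fy=5,interpolation=cv2.INTER_CUBIC)
b=t[190:260,255:325]; c=cv2.resize(b,(200,200),interpolation=cv2.INTER_CUBIC); 
cv2.imwrite("pics/p4.png",np.hstack([a,np.vstack([c,np.zeros((400,200,3),np.uint8)])]))
E
```

```text
5.1167 [0.45310541 0.04863998 0.16437744] [ 0.10343934 -0.86561027  0.10438614] 16.918467135854502 [-32.  22.  25. 122. -14.  39.  94.]
[[-0.    -0.045  0.999]
 [-0.001  0.999  0.045]
 [-1.    -0.001 -0.   ]]
```

View pics/p4.png

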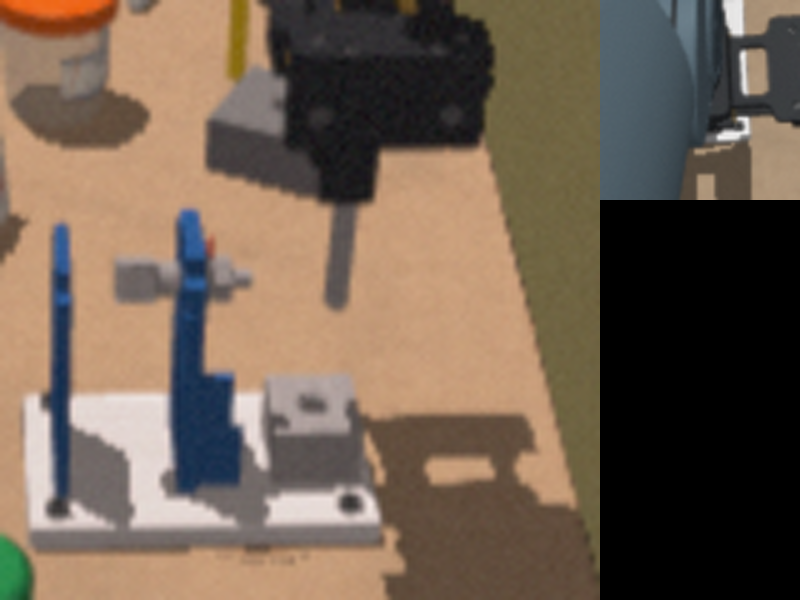

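The side crop shows the pin in the grip. Its shank runs from crop (345,205) to the foot at (336,306), with the hole at (313,404). The top view is hidden by the arm.

```bash
python3 - <<'E'
from h import *
im=cv2.imread("pics/side4.png")
sc=lambda x,y:((x+.5)/5-.5+290,(y+.5)/5-.5+180)
print("foot",sc(336,305),plane("side",sc(336,305),.0859),"hole",plane("side",sc(313,404),.038), "shank top",plane("side",sc(345,205),.1454-.004))
g=im[218:246,350:366].astype(int); print(g.sum(2)//3)
# sub-pixel hole: darkest blob on block top
h=im[252:270,344:364].astype(int).sum(2)//3; print(h)
P=[.45310541,.04863998]
print(proj("side",[[*P,.0859],[*P,.14],[*P,.038]]))
E
```

```text
foot (356.8, 240.6) [0.45159055 0.0513602  0.0859    ] hole [0.45782378 0.05322128 0.038     ] shank top [0.45302018 0.0645045  0.1414    ]
[[ 73  72  68  56  34  25  26  27  25  31  27  30  30  26  55 139]
 [110 107 103  75  40  36  32  33  25  27  24  26  31  38  73 148]
 [152 155 147 113  82  75  65  45  43  46  47  56  77  85 113 153]
 [157 157 156 145 136 131 106  75  73  73  80  98 127 140 154 158]
 [158 160 159 157 158 156 120  90  82  84  89 123 152 158 159 161]
 [159 161 163 159 160 155 117  83  87  86  91 126 156 160 162 159]
 [161 161 163 159 160 157 110  85  87  83  93 136 156 159 159 157]
 [160 162 162 161 158 155 109  88  88  86  93 137 154 154 159 160]
 [162 160 160 160 159 155 100  86  85  83  95 149 159 157 160 159]
 [160 162 158 159 160 152  93  84  83  84  98 155 161 160 159 160]
 [156 159 160 161 158 148  95  86  88  87 106 156 161 159 159 162]
 [157 159 160 161 159 136  95  84  88  86 107 155 163 159 160 160]
 [160 159 158 159 159 138  91  85  87  89 116 154 162 159 161 159]
 [155 155 158 162 159 130  90  84  86  89 122 155 159 161 159 159]
 [157 158 157 160 157 
[... 1835 characters left out ...]
3  97
  133 140]
 [ 88  91  98 141 160 164 160 162 160 159 158 164 164 164 161 120  85  83
   87  96]
 [ 82  85  86 103 159 164 163 164 164 162 160 165 161 165 162 152  91  79
   80  78]
 [ 83 114 113 118 156 162 160 164 155 156 153 153 157 157 157 148  90  81
   81  81]
 [ 92 134 136 137 143 142 142 141 132 129 127 128 129 130 129 121  88  83
   92 111]
 [ 79  92  93  95  92  96  93  93  92  93  88  89  91  90  92  89  84  86
  104 144]
 [ 80  84  86  86  83  87  84  83  85  81  84  83  84  81  83  85  84  83
  105 155]
 [ 84  84  83  83  86  85  85  80  79  82  85  84  84  80  81  83  83  83
  102 154]]
[[355.94037218 239.82022828]
 [357.84299686 216.8786707 ]
 [354.33453237 259.10334895]]
```

{"name": "send_rows", "arguments": {
  "increments": [
    [-1, 0, 0.1, 0.6, 0, 0, 0],
    [-1, 2, 0.1, 0.6, 0, 0, 0],
    [-1, 4.0, 0.1, 0.6, 0, 0, 0],
    [-1, 4.0, 0.1, 0.6, 0, 0, 0],
    [-1, 4.0, 0.1, 0.6, 0, 0, 0]
  ]
}}

```text
t: 5.58
eef_pos: [0.4589, 0.0503, 0.124]
ee_rot: [-157.6, 89.9, -155.0]
contact_force: [-0.6, -0.2, -0.3]
grip_width: 0.195
```

```bash
python3 - <<'E'
from h import *
for i in range(5): im,_=grab_frame("side")
s=read_state(); print(s["t"],s["eef_pos"],s["contact_force"],s["grip_width"]*88)
cv2.imwrite("pics/side5.png",im)
b=im[220:280,320:380]; cv2.imwrite("pics/p5.png",cv2.resize(b,None,fx=10,fy=10,interpolation=cv2.INTER_CUBIC))
E
```

```text
5.8333 [0.45985985 0.0513248  0.12530405] [-0.35783818  0.54571752 -0.42098123] 17.16713366388389
```

View pics/p5.png

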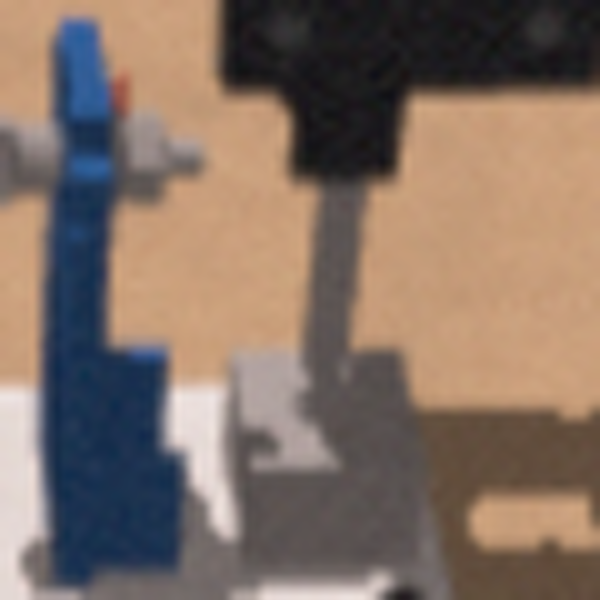

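The crop shows the shank ending over the block, at axis crop x≈325 near row 372. The hole lies beneath it at crop ≈(328,409), and the foot merges with the shadow.

```bash
python3 - <<'E'
from h import *
im=cv2.imread("pics/side5.png")
print(im[250:266,345:362].astype(int).sum(2)//3)
s=read_state(); p=s["eef_pos"]; print(p,proj("side",[p-[0,0,.0785],[.4593,.0505,.0468],[.4593,.0505,.038]]))
E
```

```text
[[162 163 166 163 160 133  94  85  86  91 125 155 159 159 160 157 156]
 [161 161 160 163 156 125  92  89  88  92 135 154 160 155 158 156 157]
 [158 158 160 159 156 117  89  86  87  93 136 157 158 158 154 159 156]
 [164 160 158 160 159 111  87  87  85  93 141 155 154 157 154 155 156]
 [165 162 165 167 159 112  85  85  84  90 138 138 137 137 136 150 158]
 [166 168 165 166 163 111  88  84  85  93 103  96  91  91  97 131 154]
 [167 165 165 166 162 114  88  82  88 103  89  82  82  81  83 118 153]
 [166 167 166 166 167 139  92  85  86 108  86  79  83  82  84 112 154]
 [167 166 166 162 160 145  96  85  83  91  82  82  78  80  79 100 149]
 [167 168 164 164 142 107  88  85  87  83  86  84  81  80  82  94 139]
 [166 166 167 161 136 106  87  86  84  83  81  80  81  83  83  85 111]
 [166 163 164 163 145 108  91  84  83  84  82  83  82  80  79  80  82]
 [146 146 161 165 163 140 120  88  84  80  80  80  84  84  83  76  77]
 [ 91  98 139 163 162 164 155  99  80  77  80  82  83  82  82  80  78]
 [ 85  87 103 156 164 166 165 121  88  82  83  81  80  82  80  80  82]
 [112 116 122 160 163 163 162 151 109  82  79  83  80  82  79  80  81]]
[0.45985985 0.0513248  0.12530405] [[351.4200203  256.35095671]
 [351.66551978 256.11817433]
 [351.38830424 259.5948643 ]]
```

{"name": "send_rows", "arguments": {
  "increments": [
    [-1, 0.3, -0.08, -0.06, 0, 0, 0],
    [-1, 0.9, -0.08, -0.06, 0, 0, 0],
    [-1, 1.5, -0.08, -0.06, 0, 0, 0],
    [-1, 2.0, -0.08, -0.06, 0, 0, 0],
    [-1, 2.0, -0.08, -0.06, 0, 0, 0]
  ]
}}

```text
t: 6.25
eef_pos: [0.4579, 0.0505, 0.1033]
ee_rot: [-165.7, 89.9, -163.0]
contact_force: [-0.4, -0.5, -0.5]
grip_width: 0.193
```

{"name": "send_rows", "arguments": {
  "increments": [
    [-1, 0.5, 0, 0, 0, 0, 0],
    [-1, 1.0, 0, 0, 0, 0, 0],
    [-1, 1.4, 0, 0, 0, 0, 0],
    [-1, 1.4, 0, 0, 0, 0, 0],
    [-1, 1.4, 0, 0, 0, 0, 0]
  ]
}}

```text
t: 6.67
eef_pos: [0.4588, 0.0504, 0.0903]
ee_rot: [-21.3, 90.0, -18.6]
contact_force: [0.6, -1.2, 1.1]
grip_width: 0.196
```

```bash
python3 - <<'E'
from h import *
s=read_state(); print(s["t"],s["eef_pos"],s["contact_force"],s["moment"],s["grip_width"]*88)
E
```

```text
6.6667 [0.45877848 0.05043377 0.09025184] [ 0.62074461 -1.2137684   1.14078064] [-0.04875464  0.02069076 -0.00836605] 17.223595287689594
```

{"name": "send_rows", "arguments": {
  "increments": [
    [-1, 0.2, 0, 0, 0, 0, 0],
    [-1, 0.4, 0, 0, 0, 0, 0],
    [-1, 0.4, 0, 0, 0, 0, 0]
  ]
}}

```text
t: 6.92
eef_pos: [0.4619, 0.0506, 0.0882]
ee_rot: [7.6, 89.6, 10.2]
contact_force: [0.1, -0.5, 21.2]
grip_width: 0.195
```

The vertical force rose to 21 N, so the pin has bottomed. I'll relax and open.

{"name": "send_rows", "arguments": {
  "increments": [
    [-1, -0.3, 0, 0, 0, 0, 0],
    [-1, -0.3, 0, 0, 0, 0, 0],
    [0, -0.3, 0, 0, 0, 0, 0],
    [0, -0.3, 0, 0, 0, 0, 0],
    [0, -0.3, 0, 0, 0, 0, 0]
  ]
}}

```text
t: 7.33
eef_pos: [0.458, 0.0506, 0.089]
ee_rot: [-178.1, 89.9, -175.3]
contact_force: [-0.2, 0.1, 1.3]
grip_width: 0.4
```

{"name": "send_rows", "arguments": {
  "increments": [
    [0, 0, 0, 0, 0, 0, 0],
    [0, 0, 0, 0, 0, 0, 0],
    [0, -4, 0, 0, 0, 0, 0],
    [0, -8, 0, 0, 0, 0, 0],
    [0, -11, 0, 0, 0, 0, 0]
  ]
}}

```text
t: 7.75
eef_pos: [0.4586, 0.0502, 0.2012]
ee_rot: [-100.6, 90.0, -97.9]
contact_force: [0.8, -0.0, 0.3]
grip_width: 0.501
```

```bash
python3 - <<'E'
from h import *
for i in range(5): im,_=grab_frame("side")
s=read_state(); print(s["t"],s["eef_pos"],s["contact_force"],s["grip_width"]*88); print(R.from_euler('xyz',s["ee_rot"],degrees=True).as_matrix().round(3))
cv2.imwrite("pics/side6.png",im)
b=im[150:290,280:420]; cv2.imwrite("pics/p6.png",cv2.resize(b,None,fx=4.2,fy=4.2,interpolation=cv2.INTER_CUBIC))
print(proj("side",[[.4593,.0505,.112],[.4593,.0505,.072]]))
E
```

```text
8.0 [0.45800704 0.05074323 0.19884761] [-0.13825104  0.16667062  0.64898012] 44.14931788116499
[[-0.001 -0.048  0.999]
 [ 0.     0.999  0.048]
 [-1.     0.    -0.001]]
[[353.79218191 229.36988712]
 [352.47207422 245.9896929 ]]
```

View pics/p6.png

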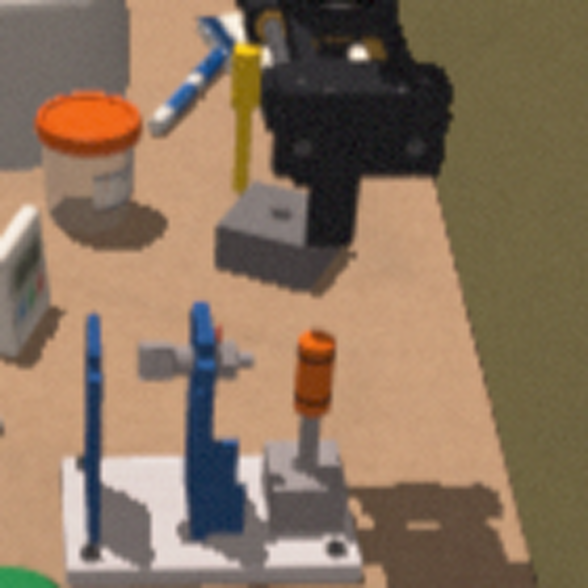

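The pin stands home: its top is at full-image (355,230), against (354.7,230.1) predicted. The bolt head is at about (317.7,235.4). Next I go above the gap and tilt.

{"name": "send_rows", "arguments": {
  "increments": [
    [0, 2, -2.8, 7.5, 0, 0, 19.5],
    [0, 2, -2.8, 7.5, 0, 0, 19.5],
    [0, 2, -2.8, 7.5, 0, 0, 19.5],
    [0, 2, -2.8, 7.5, 0, 0, 19.5],
    [0, 2, -2.8, 7.5, 0, 0, 19.5]
  ]
}}

```text
t: 8.42
eef_pos: [0.5341, 0.0217, 0.1766]
ee_rot: [90.8, 70.5, 93.0]
contact_force: [0.8, -0.0, 0.0]
grip_width: 0.502
```

```bash
python3 - <<'E'
from h import *
for i in range(5): im,_=grab_frame("side")
s=read_state(); M=R.from_euler('xyz',s["ee_rot"],degrees=True).as_matrix(); print(s["t"],s["eef_pos"]); print(M.round(3))
H=np.array([.5342,.054,.1]); B=R.from_euler('z',2.7,degrees=True).as_matrix()
print("to head in tool cm",(M.T@(H-s["eef_pos"])*100).round(2))
print("head c,x-8,x+8 proj+bias",proj("side",[H+B@[0,.008,0],H+B@[-.008,.008,0],H+B@[.008,.008,0]])+[.9,.75])
g=im[225:248,300:345]; print(g[:,:,:].astype(int).sum(2)[[6,8,10,12]]//3)
cv2.imwrite("pics/side7.png",im); b=im[130:280,260:400]; cv2.imwrite("pics/p7.png",cv2.resize(b,None,fx=4,fy=4,interpolation=cv2.INTER_CUBIC))
E
```

```text
8.6667 [0.53405615 0.0283852  0.17928495]
[[-0.018 -0.048  0.999]
 [ 0.333  0.941  0.051]
 [-0.943  0.334 -0.001]]
to head in tool cm [ 8.33 -0.24  0.15]
head c,x-8,x+8 proj+bias [[316.87322823 237.75577453]
 [320.93395603 237.72024231]
 [312.80865389 237.79119277]]
[[116  99  94 105 148 159 160 161 161 160 158 158 154 152 160 160 160 159
  155 136 130 141 148 145 139  75  49  45  50  42  55  72  93  99 100 107
  141 154 152 152 151 153 156 155 155]
 [106  90  91 104 135 158 157 161 157 159 160 158 143 121 114 113 107  99
  100  98  87  77  86  85  83  74  57  49  53  48  54  76 104 106  89  90
  112 136 138 143 153 158 161 161 157]
 [ 96  60  52  72 127 157 161 160 162 160 162 157 144 110 102 100 100 100
  102 100  91  83  85  83  84  84  59  53  49  49  55  76  92 132 134 134
  105  86  84  95 128 157 160 159 161]
 [ 99  67  52  67 128 159 161 158 159 159 158 157 141 108 101  99 102  97
   99 102  96  84  83  86  84  79  56  49  46  43  52  67  81  88  90  92
  101 111 113 118 143 155 159 160 158]]
```

View pics/p7.png

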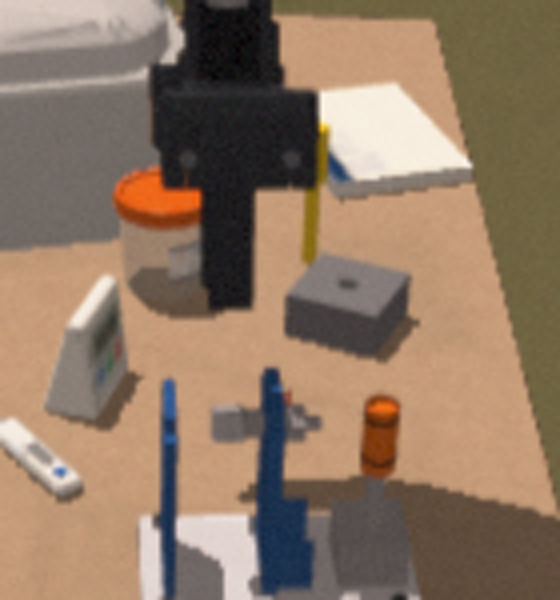

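The crop shows the tilted gripper above the gap. The bolt head spans u 312.3–320.3, against 312.8–320.9 predicted, so the position holds. I descend along the tilt.

{"name": "send_rows", "arguments": {
  "increments": [
    [0, 2, -0.25, 0.2, 0, 0, 0],
    [0, 4, -0.25, 0.2, 0, 0, 0],
    [0, 6, -0.25, 0.2, 0, 0, 0],
    [0, 7.5, -0.25, 0.2, 0, 0, 0],
    [0, 8.2, -0.25, 0.2, 0, 0, 0]
  ]
}}

```text
t: 9.08
eef_pos: [0.5341, 0.0541, 0.1]
ee_rot: [90.4, 70.5, 93.3]
contact_force: [0.1, 0.8, 0.0]
grip_width: 0.5
```

{"name": "send_rows", "arguments": {
  "increments": [
    [0, 0, 0, 0, 0, 0, 0],
    [0, 0, 0, 0, 0, 0, 0],
    [0, 0, 0, 0, 0, 0, 0]
  ]
}}

```text
t: 9.33
eef_pos: [0.5363, 0.0512, 0.1023]
ee_rot: [89.7, 70.5, 92.5]
contact_force: [-0.0, 0.4, -0.0]
grip_width: 0.502
```

```bash
python3 - <<'E'
from h import *
s=read_state(); M=R.from_euler('xyz',s["ee_rot"],degrees=True).as_matrix(); print(s["t"],s["eef_pos"],s["contact_force"],s["moment"]); print(M.round(3))
print((M.T@(np.array([.535,.054,.1])-s["eef_pos"])*100).round(2))
E
```

```text
9.3333 [0.53631309 0.05122844 0.10228118] [-0.02665938  0.37651348 -0.03470856] [-0.23227982  0.04183272  0.05655704]
[[-0.014 -0.046  0.999]
 [ 0.333  0.942  0.048]
 [-0.943  0.333  0.002]]
[ 0.31  0.19 -0.12]
```

Close on the head gently, with small corrections.

{"name": "send_rows", "arguments": {
  "increments": [
    [0, 0.2, 0.19, -0.1, 0, 0, 0],
    [0, 0.2, 0.19, -0.1, 0, 0, 0],
    [-1, 0.2, 0.19, -0.1, 0, 0, 0],
    [-1, 0.2, 0.19, -0.1, 0, 0, 0],
    [-1, 0.2, 0.19, -0.1, 0, 0, 0]
  ],
  "force": 20
}}

```text
t: 9.75
eef_pos: [0.5347, 0.0535, 0.1002]
ee_rot: [89.9, 70.5, 92.7]
contact_force: [0.5, -0.8, 0.5]
grip_width: 0.299
```

{"name": "send_rows", "arguments": {
  "increments": [
    [-1, 0, 0, 0, 0, 0, 0],
    [-1, 0, 0, 0, 0, 0, 0],
    [-1, 0, 0, 0, 0, 0, 0],
    [-1, 0, 0, 0, 0, 0, 0],
    [-1, 0, 0, 0, 0, 0, 0]
  ]
}}

```text
t: 10.17
eef_pos: [0.5346, 0.0534, 0.1]
ee_rot: [90.0, 70.5, 92.7]
contact_force: [-1.0, -0.8, 0.4]
grip_width: 0.176
```

```bash
python3 - <<'E'
from h import *
s=read_state(); print(s["t"],s["eef_pos"],s["contact_force"],s["moment"],s["grip_width"]*88)
E
```

```text
10.1667 [0.53461656 0.05336893 0.10003986] [-0.96802797 -0.78889179  0.40839172] [-0.41870338 -0.04406048  0.02713086] 15.463849903750823
```

Width 15.5 mm means the pads are flush on the flats. Turn back.

{"name": "send_rows", "arguments": {
  "increments": [
    [-1, 0, 0, 0, 0, 0, -4],
    [-1, 0, 0, 0, 0, 0, -8],
    [-1, 0, 0, 0, 0, 0, -12],
    [-1, 0, 0, 0, 0, 0, -16],
    [-1, 0, 0, 0, 0, 0, -19.5]
  ],
  "force": 30
}}

```text
t: 10.58
eef_pos: [0.5345, 0.0533, 0.1]
ee_rot: [-80.5, 89.8, -77.8]
contact_force: [1.3, -2.5, -10.8]
grip_width: 0.176
```

{"name": "send_rows", "arguments": {
  "increments": [
    [-1, 0, 0, 0, 0, 0, 0],
    [-1, 0, 0, 0, 0, 0, 0],
    [-1, 0, 0, 0, 0, 0, 0],
    [-1, 0, 0, 0, 0, 0, 0],
    [-1, 0, 0, 0, 0, 0, 0]
  ]
}}

```text
t: 11.0
eef_pos: [0.5344, 0.0534, 0.0997]
ee_rot: [148.6, 90.0, 151.3]
contact_force: [2.2, -2.1, -8.0]
grip_width: 0.172
```

```bash
python3 - <<'E'
from h import *
for i in range(3): im,_=grab_frame("side")
t,_=grab_frame("top")
s=read_state(); M=R.from_euler('xyz',s["ee_rot"],degrees=True).as_matrix(); print(s["t"],s["eef_pos"],s["contact_force"],s["moment"],s["grip_width"]*88,s["dq"].round(2)); print(M.round(3))
a=cv2.resize(im[180:290,270:390],(600,550),interpolation=cv2.INTER_CUBIC); b=cv2.resize(t[190:255,255:325],(200,186),interpolation=cv2.INTER_CUBIC)
o=np.zeros((550,200,3),np.uint8); o[:186]=b; cv2.imwrite("pics/p8.png",np.hstack([a,o]))
E
```

```text
11.2 [0.53444993 0.05342943 0.09975735] [  2.8274712   -2.21225141 -10.15939505] [-0.2852035  -0.60359261  0.01215019] 15.27473544732672 [-0.11 -0.    0.12  0.1   0.05  0.04 -0.04]
[[-0.    -0.047  0.999]
 [ 0.     0.999  0.047]
 [-1.     0.    -0.   ]]
```

View pics/p8.png

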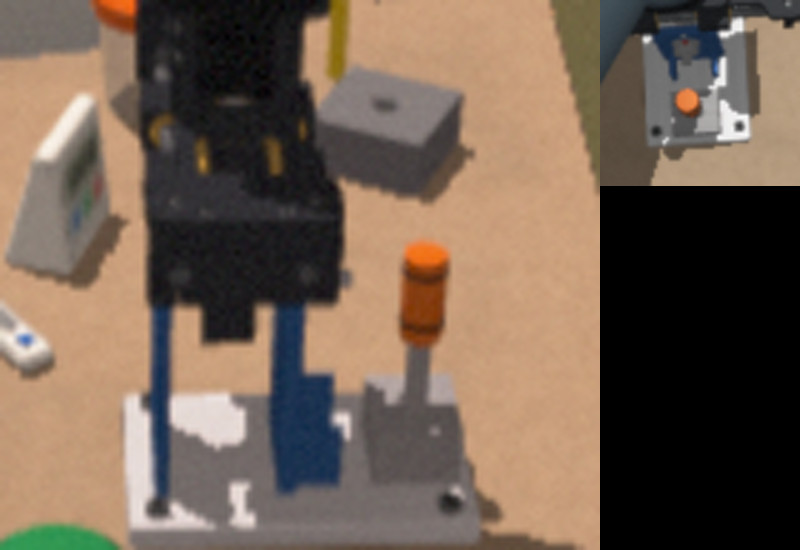

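The picture shows the gripper on the head, with the pin upright and untouched. The top inset shows the pointer under the plate near the centre line. I'll check the pointer numerically and hand in.

```bash
python3 - <<'E'
from h import *
B=R.from_euler('z',2.7,degrees=True).as_matrix(); O=np.array([.5342,.054,0])
t,_=grab_frame("top")
def red(im):
    b,g,r=[im[190:222,270:300,k].astype(float) for k in range(3)]; w=np.clip(r-1.25*np.maximum(g,b)-12,0,None); v,u=np.mgrid[190:222,270:300]
    return (w*u).sum()/w.sum(),(w*v).sum()/w.sum(),int((w>0).sum())
for nm,im in(("before",cv2.imread("pics/top0.png")),("now",t)): 
    r=red(im); p=(plane("top",r[:2],.115)-O+[.0045,0,0])@B; print(nm,r,"bracket frame mm",(p*1000).round(1))
s=read_state(); print(s["t"],s["contact_force"],s["grip_width"]*88)
E
```

```text
before (np.float64(286.65193370165747), np.float64(204.0), 2) bracket frame mm [-30.7  -5.9 115. ]
now (np.float64(284.9515738498789), np.float64(218.36561743341403), 7) bracket frame mm [-62.8  -0.8 115. ]
11.25 [  2.88241474  -1.70248298 -11.29416124] 15.304387574014385
```

```bash
python3 - <<'E'
from h import *
t,_=grab_frame("top"); c=t[196:214,274:298].astype(int); d=c[:,:,2]-np.maximum(c[:,:,0],c[:,:,1]); print(d)
B=R.from_euler('z',2.7,degrees=True).as_matrix(); O=np.array([.5342-.0045,.054,0])
print("axis px (-31,0,118)",proj("top",O+B@[-.031,0,.118]),"at .34 rad",proj("top",O+B@[-.031,-.006,.117]))
c=cv2.imread("pics/top0.png")[200:212,280:292].astype(int); print(c[:,:,2]-np.maximum(c[:,:,0],c[:,:,1]))
E
```

```text
[[  6   3  -1  -3  -2  -3  -2  -2  -3  -3  -2  -1  -3  -1   2  -2  -4  -4
   -4  -5  -3  -2  -2  -4]
 [  3   6  -1  -1  -2  -1  -1  -1   0  -1  -1  -1  -2  -2   2   1  -2  -3
   -3  -3  -3  -3  -4  -4]
 [  3   8   1  -2  -3  -2  -3  -3  -2  -3  -7  -9 -12 -17 -17  -7  -2  -2
   -3  -2  -3  -4  -3  -4]
 [  2   4 -15 -23 -26 -29 -30 -32 -33 -34 -37 -38 -40 -41 -38 -16  -7  -4
   -3  -3  -4  -3  -3  -3]
 [ -4  -7 -35 -42 -47 -48 -47 -49 -47 -49 -49 -47 -49 -51 -47 -31 -13  -8
   -9 -12 -13 -10  -6  -1]
 [-11 -22 -45 -49 -48 -49 -50 -50 -49 -46 -42 -46 -49 -49 -48 -46 -36 -33
  -37 -45 -48 -35 -15   1]
 [-35 -43 -46 -46 -46 -45 -44 -45 -40 -24 -15 -30 -38 -41 -43 -43 -43 -42
  -44 -46 -44 -40 -17   2]
 [-40 -47 -45 -45 -42 -43 -39 -35 -29 -22 -13 -16 -22 -26 -30 -38 -42 -42
  -46 -44 -44 -42 -25  -2]
 [-34 -42 -44 -44 -44 -39 -24  -6  -2  11  35  28   2  -3  -5 -14 -36 -43
  -44 -44 -42 -43 -36 -18]
 [-17 -36 -44 -44 -45 -38 -16  -2   0   5  24  17   3   0   0 -10 -33 -42
  -42 -44 -43 -43 -38 -24]
 [ -3 -24 -42 -44 -44 -41 -25  -3   1   1   4   4   2   1  -1 -18 -38 -42
  -43 -43 -42 -4
[... 722 characters left out ...]
s px (-31,0,118) [[283.87326083 204.02096054]] at .34 rad [[286.61114858 203.94597985]]
[[-90 -87 -87 -87 -87 -88 -89 -89 -88 -89 -88 -82]
 [-89 -87 -86 -84 -78 -83 -85 -84 -83 -81 -79 -75]
 [-58 -53 -51 -34 -21 -37 -47 -50 -49 -48 -50 -47]
 [-39 -33 -31 -22 -14 -11 -11 -13 -24 -35 -39 -41]
 [-20  -6  -3  -3   4  25  42  53  10 -12 -33 -39]
 [-15  -2   1   0   3  14  16  13   2 -14 -32 -37]
 [-22  -1   1   1   3   4   3   3   2 -18 -35 -39]
 [-23  -1   2   2   2   2   2   3   1 -19 -37 -40]
 [-26  -1   2   2   2   2   1   2  -1 -21 -35 -40]
 [-37 -15  -3   1   1   3   2  -4 -14 -25 -34 -35]
 [-44 -32 -20  -9   0   3   1 -12 -20 -22 -19 -17]
 [-44 -28  -4   0   2   1   2   0  -1  -3  -3  -2]]
```

The pointer has moved from u≈286.4 to ≈284.4, which is under the white mark at 283.9 and close to the nut's centre at about 284.6. It is upright, so I hand in.

```bash
python3 -c "
from plant import *
print(job_done())"
```

```text
the job is handed in; nothing more can be done
None
```

I put the pin in the block's hole, let go of it, then gripped the bolt head and turned the pointer upright. The job was handed in at about 11.3 s with the head still gripped; no verdict was reported.

**Pin:**
- It slid in without resistance and bottomed with a 21 N push.
- After release its top was at (355, 230) in the side view, against (354.7, 230.1) predicted for fully home.
- The later pictures show it still upright and clear of the fingers.

**Bolt:**
- I gripped it with the jaws tilted 19.5°; the 15.5 mm opening fits the 16 mm flats lying flush.
- After turning back, the TCP was within about 1 mm of the head centre I estimated, with the grip set to 30 N.
- In the top view the pointer moved from column 286.4 to 284.4. The white mark is at 283.9 and the nut's centre at about 284.6, so it stands upright to within the pixel resolution.

**Bystanders:** Nothing came near the timer, cup or jar, and I saw no shift of the timer or cup in the pictures. I did not measure any of the three at the end.

**What disagreed:**
- The two cameras differed by about 4 mm in x. I settled it by comparing the fingers and pin with the measured TCP in the same images.
- A 10 N downward pull remained on the tool while holding the head, well under the limits.
- My first automatic check of the pointer gave a wrong position (bracket x −63 mm), probably from picking up part of the orange pin head. I redid it on the raw pixels.

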